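Cover the sample vessels with their own lids

ROBOT

A 6-joint arm with a two-finger parallel gripper is mounted at the origin on the work surface. World frame = base frame: x ahead of the robot, y to its left, z up, the work surface at z = 0. Lengths are in m, angles in rad, forces in N, time in s.
With the tool pointing down it reaches from about 0.35 to 0.8 m from the base axis. Payload 7.3 kg.
Tool frame: the origin (TCP) lies between the finger pads; the fingertips stand 19 mm ahead of it and the grasp point (between the pads) is the TCP (arm.tcp_to_tips is the z of the fingertips in the tool frame, in m); z points along the fingers, y is the direction in which the jaws open and shut (so a half turn about z gives the same grasp; the last joint's range is limited). The gripper opens to 85 mm and grips with 20 to 120 N. Pads are 22 mm wide; open, the fingers measure 114 mm over their backs; the gripper's body (76 mm by 85 mm) begins 54 mm behind the grasp point. The pads swing forward as they close: fully open they stand 13 mm farther back than shut.
Start: joints at [1.194, 0.342, 1.524, -0, 1.275, -0.146], TCP at [0.12, 0.511, 0.25] pointing down, gripper open.
Joint ranges: [-2.53, 2.53], [-0.77, 2.02], [0.04, 2.7], [-1, 4.14], [0.28, 2.66], [-3.11, 3.11]. Speed limits (rad/s): [2.57, 2.57, 3.14, 3.14, 3.14, 3.14].

INTERFACE

Orientations are given as a unit quaternion [x, y, z, w].
In Python, from rig import read_state, vision, arm gives the robot as it stands. The module is installed in compiled form; this text tells all that it offers.
- The arm moves only by the shell command python3 -m creep 'ROWS'. ROWS is JSON, a list of rows, each an object of numbers: "tx", "ty", "tz": the shift along the world's x, y, z in mm; "rx", "ry", "rz": the turn, a rotation vector about the world's x, y, z in rad; "grip": the gripper's target within -1 to 1 (fully open at 1, half-way at 0, shut at -1). A call has 1 to 8 rows; each row shifts and turns the commanded pose from where the row before left it; what a row does not reach is not made up. A row lasts 1/10 s, in which the tool goes at most 50 mm and 8.59 degrees, less where a joint would pass 70% of its speed; a pose out of reach is approached as far as the arm can. A call is refused whole if a number of a shift passes 50 or a number of a turn 0.15, either way. A call with a gripper value outside its range is refused whole. The fingers move at their own pace and stop on an object; the grip force is fixed at half the most. Time passes only in rows, so rows that do not move let the fingers close. It gives the time, the measured TCP pose, the force and the opening at its end, in the units of the state.
- read_state(): the state, without advancing time (a new reading comes with each control period).
- vision.grab_frame(name): name is "scene" or "top"; returns a dict with "img" (384x512x3 uint8, red, green, blue), "range_z" (384x512 float32, m along the optical axis (not along the pixel's ray), 0 where there is no reading), "vfov" (degrees; the focal length in pixels is half the picture's height over the tangent of half this angle, whatever the lens; pixels are square), "cx", "cy" (the principal point, pixels), "k1" (the pictures are not rectified: a ray, as slopes to the right and down, at radius r is drawn at 1 + k1 r^2 times it, then the intrinsics apply), "R" (3x3) and "t" (3): a world point X has camera coordinates R X + t. Camera axes: x right, y down, z forward; pixel columns grow to the right and rows downward; lengths in m; the calibration is good to about 2 mm. A picture is of the moment at which its call begins.
- arm.job_done(): hands the job in, once; it reports no verdict.
The state is a dict: "clock": time; "qpos": joint angles; "qvel": joint speeds; "tau": joint torques, N m; "tcp_pos": TCP position; "tool_rot": TCP orientation; "force": force on the tool from outside, world axes, zero at the start; "wrist_torque": the same for the moment, N m; "width": opening from 0.0 (shut) to 1.0 (fully open).
Only numpy, scipy, OpenCV 4.12 (cv2) and the standard library are available. Lean on these libraries where they do the work, as an engineer would, in place of code of your own. Each camera call takes 0.05 s, during which the arm holds its last target. There are 200 camera calls.

TASK

Cover the four glass vessels before the next test run: put each of the four handled lids on the vessel of its own size (smallest lid on smallest vessel, and so on up), centred, lying flat on the rim with its boss inside the mouth. Set the lids down gently rather than dropping them, keep the vessels upright and where they stand, and leave the amber bottle and the timer alone.

Things in the scene. Friction and masses are not known exactly. Their poses are not given: they have to be found in the camera images.
- vessel_small: the small vessel: an empty round straight-walled glass vessel with a black rim band and open top, 54 mm outside diameter, 44 mm mouth (wall 5 mm), 50 mm high, standing on the bench, loose, 100 g or so. Origin: centre of its underside; z up; round, so its yaw means nothing
- lid_small: the small lid, for the small vessel: black disc 62 mm across and 6 mm thick, shallow boss beneath (28 mm across, 6 mm deep, 8 mm play all round in the mouth), steel bar handle on top (40 mm along x, 14 mm along y, 34 mm high). About 40 g, starts boss down on the bench. Origin: centre of boss underside, z up; disc z 6 to 12 mm, handle 12 to 46. Seated: origin 44 mm above the vessel's
- vessel_medium: the medium vessel: an empty round straight-walled glass vessel with a black rim band and open top, 72 mm outside diameter, 62 mm mouth (wall 5 mm), 50 mm high, standing on the bench, loose, 160 g or so. Origin: centre of its underside; z up; round, so its yaw means nothing
- lid_medium: the medium lid, for the medium vessel: black disc 80 mm across and 6 mm thick, shallow boss beneath (46 mm across, 6 mm deep, 8 mm play all round in the mouth), steel bar handle on top (40 mm along x, 14 mm along y, 34 mm high). About 60 g, starts boss down on the bench. Origin: centre of boss underside, z up; disc z 6 to 12 mm, handle 12 to 46. Seated: origin 44 mm above the vessel's
- vessel_large: the large vessel: an empty round straight-walled glass vessel with a black rim band and open top, 90 mm outside diameter, 80 mm mouth (wall 5 mm), 50 mm high, standing on the bench, loose, 230 g or so. Origin: centre of its underside; z up; round, so its yaw means nothing
- lid_large: the large lid, for the large vessel: black disc 98 mm across and 6 mm thick, shallow boss beneath (64 mm across, 6 mm deep, 8 mm play all round in the mouth), steel bar handle on top (40 mm along x, 14 mm along y, 34 mm high). About 80 g, starts boss down on the bench. Origin: centre of boss underside, z up; disc z 6 to 12 mm, handle 12 to 46. Seated: origin 44 mm above the vessel's
- vessel_extra_large: the extra large vessel: an empty round straight-walled glass vessel with a black rim band and open top, 108 mm outside diameter, 98 mm mouth (wall 5 mm), 50 mm high, standing on the bench, loose, 300 g or so. Origin: centre of its underside; z up; round, so its yaw means nothing
- lid_extra_large: the extra large lid, for the extra large vessel: black disc 116 mm across and 6 mm thick, shallow boss beneath (82 mm across, 6 mm deep, 8 mm play all round in the mouth), steel bar handle on top (40 mm along x, 14 mm along y, 34 mm high). About 100 g, starts boss down on the bench. Origin: centre of boss underside, z up; disc z 6 to 12 mm, handle 12 to 46. Seated: origin 44 mm above the vessel's
- amber_bottle: bystander: a closed amber glass bottle, 48 mm across, 85 mm high, standing beyond the work; origin: centre of its underside
- timer: bystander: a flat white bench timer, 50 x 70 x 24 mm, lying at the right-hand side; origin: centre of its underside
There are look-alikes about, which are no part of the job. Leave any blue or green look-alike of the lid_small alone. What is shaped like the vessel_small but purple is not meant.

How it is judged:
By the outcome, as a careful person would: the job done as asked, in the order asked, and still so for the second after the job is handed in, with the robot touching nothing.
It also fails if it takes over 110 s, if anything falls off the work surface, if the arm or the gripper's body presses on something with over 40 N, if the wrist force passes 120 N, or if a joint passes its speed limit or range.

## Working session

There is one attempt and no reset: what is moved stays moved. The work goes in short steps, Python scripts to look and compute and a shell command to move; the robot and the scene stay as the last step left them, time stands still between calls to the robot, and variables do not carry over. Pictures are saved under pics/ and viewed, about 12 in all and at most 16, crops included, and the job is handed in when it is done.

```bash
mkdir -p pics; cat > h.py <<'E'
import numpy as np, cv2, pickle
from rig import read_state, vision, arm
def grab(n,fn):
    f=vision.grab_frame(n); cv2.imwrite(fn,f['img'][:,:,::-1]); pickle.dump(f,open(fn+'.pkl','wb')); return f
def K(f):
    fl=f['img'].shape[0]/2/np.tan(np.radians(f['vfov'])/2); return fl
def ray(f,u,v):
    fl=K(f); d=np.array([(u-f['cx'])/fl,(v-f['cy'])/fl]); s=d.copy()
    for _ in range(20): s=d/(1+f['k1']*(s@s))
    return np.array([s[0],s[1],1.])
def at_z(f,u,v,z):
    R,t=np.array(f['R']),np.array(f['t']); o=-R.T@t; w=R.T@ray(f,u,v); return o+w*(z-o[2])/w[2]
def cloud(f):
    H,W=f['range_z'].shape; fl=K(f); v,u=np.mgrid[:H,:W]
    d=np.stack([(u-f['cx'])/fl,(v-f['cy'])/fl],-1); s=d.copy()
    for _ in range(20): s=d/(1+f['k1']*(s**2).sum(-1,keepdims=True))
    P=np.concatenate([s,np.ones((H,W,1))],-1)*f['range_z'][...,None]
    return (P-np.array(f['t']))@np.array(f['R'])
E
python3 - <<'E'
from h import *
for n in('scene','top'):
    f=grab(n,f'pics/{n}0.png'); print(n,f['vfov'],f['k1'],-np.array(f['R']).T@f['t'],(f['range_z']>0).mean())
    a=f['img'][:,:,::-1]; cv2.imwrite(f'pics/{n}0b.png',cv2.resize(a,(800,600),interpolation=cv2.INTER_CUBIC))
print(read_state())
E
```

```text
scene 52.74340667029042 -0.002341844037685887 [1.16176486 0.58723789 0.91596411] 0.99609375
top 56.76384363248635 -0.04564984442872745 [ 0.5069796  -0.07879731  1.20113886] 0.9960835774739584
{'clock': 0.1, 'qpos': array([ 1.19401119e+00,  3.42650756e-01,  1.52493336e+00, -1.87615251e-05,
        1.27542208e+00, -1.46022234e-01]), 'qvel': array([ 0.00053656, -0.0018511 , -0.0028029 ,  0.00062317, -0.00147313,
        0.00086702]), 'tau': array([ 2.00732917e-03, -4.34449911e+01, -2.46490395e+01, -1.74270135e-04,
        4.83248543e-03, -5.67005472e-06]), 'tcp_pos': array([0.11994519, 0.51076151, 0.24969249]), 'tool_rot': array([ 1.15122862e-01,  9.93351009e-01, -6.85079803e-04, -1.73987944e-04]), 'force': array([0.08569164, 0.34874868, 0.58660503]), 'wrist_torque': array([ 0.02579543, -0.01968158,  0.04298469]), 'width': 1.0021563395876207}
```

View pics/top0b.png

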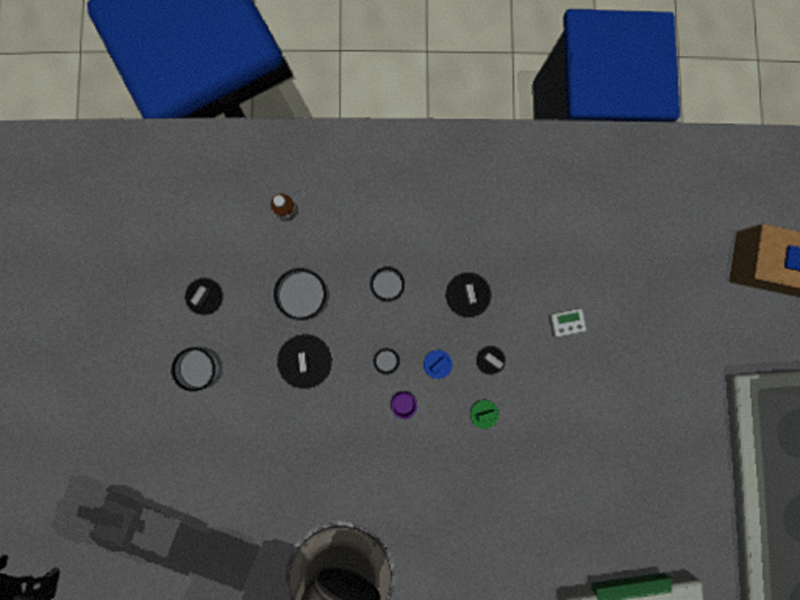

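View pics/scene0b.png

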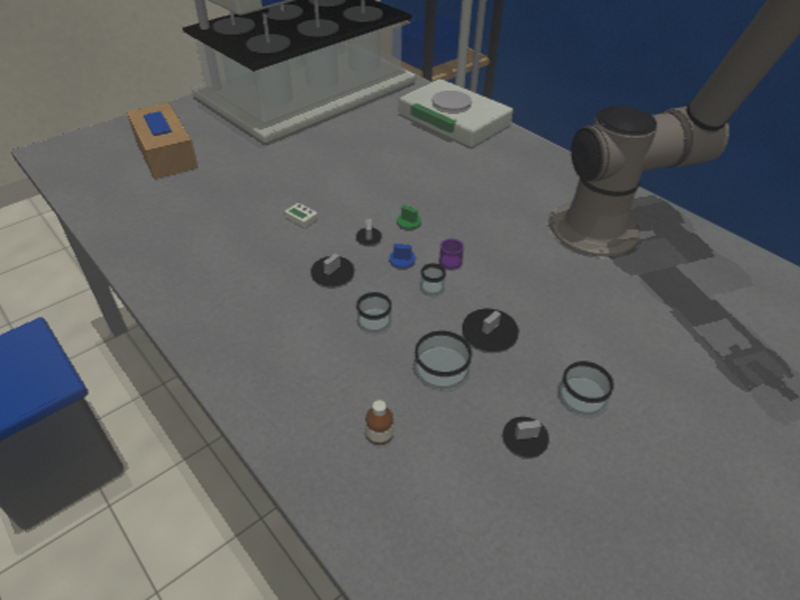

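The top view shows all eight parts clearly:

| Size | Vessel (px) | Lid (px) |
|---|---|---|
| XL | (301,294) | (304,361) |
| L | (194,369) | (468,295) |
| M | (387,284) | (204,296) |
| S | (386,361) | (491,360) |

The look-alikes are blue (437,364), green (484,414) and purple (403,404). The scene view agrees.

```bash
cat > meas.py <<'E'
from h import *
NOM={'vS':(386,361,54),'vM':(387,284,72),'vL':(194,369,90),'vX':(301,294,108),'lS':(491,360,62),'lM':(204,296,80),'lL':(468,295,98),'lX':(304,361,116)}
def circ(P):
    c=np.linalg.lstsq(np.c_[2*P,np.ones(len(P))],(P**2).sum(1),rcond=None)[0]; return c[:2],np.sqrt(c[2]+c[:2]@c[:2])
if __name__=='__main__':
    f=pickle.load(open('pics/top0.png.pkl','rb')); C=cloud(f); img=f['img'].astype(int)
    g=img.max(2); print('tips',arm.tcp_to_tips,'bench z',np.median(C[250:260,300:330,2]))
    for k,(u,v,D) in NOM.items():
        u*=.64; v*=.64; z=.05 if k[0]=='v' else .012; r=int(D/1000*.5*K(f)/1.18+6)
        m=np.zeros(g.shape,np.uint8); cv2.circle(m,(int(u),int(v)),r,1,-1)
        dk=((g<50)&(m>0)).astype(np.uint8); n,lab,st,_=cv2.connectedComponentsWithStats(dk)
        b=(lab==1+st[1:,4].argmax()).astype(np.uint8)
        ct=max(cv2.findContours(b,cv2.RETR_EXTERNAL,cv2.CHAIN_APPROX_NONE)[0],key=cv2.contourArea)[:,0]
        P=np.array([at_z(f,*p,z)[:2] for p in ct]); c,rad=circ(P)
        for _ in range(4):
            e=abs(np.hypot(*(P-c).T)-rad); c,rad=circ(P[e<max(.004,0)])
        dsk=C[(m>0)&(abs(np.hypot(C[...,0]-c[0],C[...,1]-c[1])-(D/2000-.004))<.003)][:,2]
        out=[k,'c',c.round(4),'D',round(2000*rad,1),'nom',D,'ztop',dsk.max().round(3)]
        if k[0]=='l':
            q=np.argwhere((np.hypot(C[...,0]-c[0],C[...,1]-c[1])<.035)&(C[...,2]>.035)).astype(float)
            p2=np.argwhere((m>0)&(g>110)&(np.hypot(C[...,0]-c[0],C[...,1]-c[1])<.035))
            for nm,Q in(('d',q),('b',p2)):
                if len(Q)>8:
                    X=np.array([at_z(f,a[1],a[0],.046)[:2] for a in Q]).astype(np.float32)
                    (cx,cy),wh,an=cv2.minAreaRect(X*1000); w,V=np.linalg.eigh(np.cov(X.T)); d=V[:,1]
                    out+=[nm,len(Q),X.mean(0).round(4),'ang',round(float(np.degrees(np.arctan2(d[1],d[0]))%180),1),np.round(wh)]
        print(*out)
E
python3 meas.py
```

```text
tips 0.019 bench z 0.0006469122105206668
vS c [ 0.4596 -0.0975] D 51.7 nom 54 ztop 0.055
vM c [ 0.619  -0.1004] D 69.5 nom 72 ztop 0.058
vL c [0.4447 0.2993] D 88.8 nom 90 ztop 0.058
vX c [0.5988 0.0806] D 106.4 nom 108 ztop 0.054
lS c [ 0.4577 -0.3218] D 58.5 nom 62 ztop 0.018 d 56 [ 0.459  -0.3221] ang 53.3 [41. 15.] b 36 [ 0.4581 -0.3219] ang 54.3 [35. 10.]
lM c [0.5979 0.2918] D 76.9 nom 80 ztop 0.018 d 66 [0.5993 0.2898] ang 147.0 [17. 40.] b 38 [0.5979 0.2928] ang 146.2 [10. 37.]
lL c [ 0.5986 -0.2756] D 94.2 nom 98 ztop 0.018 d 58 [ 0.5997 -0.2754] ang 11.3 [39. 15.] b 41 [ 0.5996 -0.2759] ang 12.9 [37. 12.]
lX c [0.458  0.0759] D 112.1 nom 116 ztop 0.018 d 61 [0.4602 0.0759] ang 4.7 [40. 15.] b 44 [0.4581 0.0766] ang 6.7 [36. 11.]
```

```bash
python3 -m creep '[{"tx":40,"ty":-18,"tz":-8,"rz":-0.04,"grip":1},{"tx":40,"ty":-18,"tz":-8,"rz":-0.04,"grip":1},{"tx":40,"ty":-18,"tz":-8,"rz":-0.04,"grip":1},{"tx":40,"ty":-18,"tz":-8,"rz":-0.04,"grip":1},{"tx":40,"ty":-18,"tz":-8,"rz":-0.04,"grip":1},{"tx":40,"ty":-18,"tz":-8,"rz":-0.04,"grip":1},{"tx":40,"ty":-18,"tz":-8,"rz":-0.04,"grip":1},{"tx":40,"ty":-18,"tz":-8,"rz":-0.04,"grip":1}]'
cat > st.py <<'E'
# python3 st.py x y z jawdeg : remaining deltas in mm / rad
import sys; from h import *
from scipy.spatial.transform import Rotation as Ro
s=read_state(); M=Ro.from_quat(s['tool_rot']).as_matrix(); j=np.degrees(np.arctan2(M[1,1],M[0,1]))
print('t',round(s['clock'],2),'tcp mm',(s['tcp_pos']*1e3).round(1),'jaw',round(j,1),'tilt',np.degrees(M[:2,2]).round(2),'F',s['force'].round(1),'w',round(s['width'],3),'q',s['qpos'].round(2))
a=list(map(float,sys.argv[1:]))
if a: print('go',(np.array(a[:3])-s['tcp_pos']*1e3).round(1),'rz',round(np.radians((a[3]-j+90)%180-90),3))
E
python3 st.py 598 291 150 57
```

```text
t 0.1 tcp mm [119.9 510.8 249.7] jaw 76.8 tilt [-0.03 -0.08] F [0.1 0.3 0.6] w 1.002 q [ 1.19  0.34  1.52 -0.    1.28 -0.15]
go [ 478.1 -219.8  -99.7] rz -0.345invalid input
```

```bash
python3 -m creep '[{"tx":40,"ty":-18,"tz":-8,"rx":0,"ry":0,"rz":-0.04,"grip":1}]'; echo " rc $?"; python3 -m creep --help | head -20
```

```text
clock: 0.2
tcp_pos: [0.1575, 0.4946, 0.2427]
tool_rot: [0.133, 0.991, 0.001, -0.001]
force: [0.6, 1.0, 0.8]
width: 0.998
 rc 0invalid input: not JSON, or not a number
```

```bash
python3 -m creep '[{"tx":40,"ty":-18,"tz":-8,"rx":0,"ry":0,"rz":-0.04,"grip":1},{"tx":40,"ty":-18,"tz":-8,"rx":0,"ry":0,"rz":-0.04,"grip":1},{"tx":40,"ty":-18,"tz":-8,"rx":0,"ry":0,"rz":-0.04,"grip":1},{"tx":40,"ty":-18,"tz":-8,"rx":0,"ry":0,"rz":-0.04,"grip":1},{"tx":40,"ty":-18,"tz":-8,"rx":0,"ry":0,"rz":-0.04,"grip":1},{"tx":40,"ty":-18,"tz":-8,"rx":0,"ry":0,"rz":-0.04,"grip":1},{"tx":40,"ty":-18,"tz":-8,"rx":0,"ry":0,"rz":-0.04,"grip":1},{"tx":40,"ty":-18,"tz":-8,"rx":0,"ry":0,"rz":-0.04,"grip":1}]'
python3 st.py 598 291 150 57
```

```text
clock: 1.0
tcp_pos: [0.4814, 0.348, 0.1776]
tool_rot: [0.292, 0.956, -0.0, -0.0]
force: [0.5, -0.0, 0.3]
width: 1.002
t 1.0 tcp mm [481.4 348.  177.6] jaw 56.0 tilt [-0.04 -0.01] F [ 0.5 -0.   0.3] w 1.002 q [ 0.5   0.53  1.43  0.    1.18 -0.48]
go [116.6 -57.  -27.6] rz 0.017
```

```bash
python3 -m creep '[{"tx":39,"ty":-19,"tz":-9,"rx":0,"ry":0,"rz":0.01,"grip":1},{"tx":39,"ty":-19,"tz":-9,"rx":0,"ry":0,"rz":0.01,"grip":1},{"tx":38,"ty":-18,"tz":-9,"rx":0,"ry":0,"rz":0,"grip":1},{"tx":0,"ty":0,"tz":-40,"rx":0,"ry":0,"rz":0,"grip":1},{"tx":0,"ty":0,"tz":-40,"rx":0,"ry":0,"rz":0,"grip":1},{"tx":0,"ty":0,"tz":0,"rx":0,"ry":0,"rz":0,"grip":1}]'
python3 st.py 598 291 36 57
```

```text
clock: 1.6
tcp_pos: [0.5924, 0.2912, 0.0646]
tool_rot: [0.282, 0.959, -0.004, -0.005]
force: [-0.6, 0.3, -0.4]
width: 1.001
t 1.6 tcp mm [592.4 291.2  64.6] jaw 57.3 tilt [-0.7  -0.25] F [-0.6  0.3 -0.4] w 1.001 q [ 0.34  0.77  1.32  0.    1.07 -0.66]
go [  5.6  -0.2 -28.6] rz -0.004
```

```bash
python3 -m creep '[{"tx":0,"ty":0,"tz":0,"rx":0,"ry":0,"rz":0,"grip":1}]' >/dev/null; python3 st.py 598 291 36 57
```

```text
t 1.7 tcp mm [595.8 293.1  71.2] jaw 57.3 tilt [-0.09 -0.03] F [-0.8  0.6  0.1] w 1.001 q [ 0.34  0.76  1.31  0.    1.07 -0.66]
go [  2.2  -2.1 -35.2] rz -0.005
```

```bash
python3 -m creep '[{"tx":2,"ty":-2,"tz":-18,"rx":0,"ry":0,"rz":0,"grip":1},{"tx":0,"ty":0,"tz":-17,"rx":0,"ry":0,"rz":0,"grip":1},{"tx":0,"ty":0,"tz":0,"rx":0,"ry":0,"rz":0,"grip":1},{"tx":0,"ty":0,"tz":0,"rx":0,"ry":0,"rz":0,"grip":-1},{"tx":0,"ty":0,"tz":0,"rx":0,"ry":0,"rz":0,"grip":-1},{"tx":0,"ty":0,"tz":0,"rx":0,"ry":0,"rz":0,"grip":-1},{"tx":0,"ty":0,"tz":0,"rx":0,"ry":0,"rz":0,"grip":-1},{"tx":0,"ty":0,"tz":0,"rx":0,"ry":0,"rz":0,"grip":-1}]'
python3 st.py 598 291 36 57
```

```text
clock: 2.5
tcp_pos: [0.5983, 0.2912, 0.037]
tool_rot: [0.282, 0.96, 0.0, 0.0]
force: [-4.4, -0.6, 14.4]
width: 0.153
t 2.5 tcp mm [598.3 291.2  37. ] jaw 57.3 tilt [0.05 0.02] F [-4.4 -0.6 14.4] w 0.153 q [ 0.34  0.8   1.33  0.    1.01 -0.66]
go [-0.3 -0.2 -1. ] rz -0.005
```

```bash
python3 -m creep '[{"tx":0,"ty":0,"tz":5,"rx":0,"ry":0,"rz":0,"grip":-1},{"tx":0,"ty":0,"tz":45,"rx":0,"ry":0,"rz":0,"grip":-1},{"tx":0,"ty":0,"tz":45,"rx":0,"ry":0,"rz":0,"grip":-1},{"tx":0,"ty":-20,"tz":15,"rx":0,"ry":0,"rz":0,"grip":-1},{"tx":0,"ty":-40,"tz":0,"rx":0,"ry":0,"rz":0,"grip":-1},{"tx":0,"ty":-40,"tz":0,"rx":0,"ry":0,"rz":0,"grip":-1},{"tx":0,"ty":-40,"tz":0,"rx":0,"ry":0,"rz":0,"grip":-1},{"tx":0,"ty":-40,"tz":0,"rx":0,"ry":0,"rz":0,"grip":-1}]'
python3 st.py 619 -100 150 57
```

```text
clock: 3.3
tcp_pos: [0.5973, 0.109, 0.146]
tool_rot: [0.282, 0.96, -0.0, -0.0]
force: [0.7, -0.3, -0.6]
width: 0.154
t 3.3 tcp mm [597.3 109.  146. ] jaw 57.3 tilt [-0.06 -0.01] F [ 0.7 -0.3 -0.6] w 0.154 q [ 0.05  0.58  1.43 -0.    1.13 -0.95]
go [  21.7 -209.     4. ] rz -0.005
```

```bash
python3 -m creep '[{"tx":4,"ty":-40,"tz":0,"rx":0,"ry":0,"rz":0,"grip":-1},{"tx":4,"ty":-40,"tz":0,"rx":0,"ry":0,"rz":0,"grip":-1},{"tx":4,"ty":-40,"tz":0,"rx":0,"ry":0,"rz":0,"grip":-1},{"tx":4,"ty":-40,"tz":0,"rx":0,"ry":0,"rz":0,"grip":-1},{"tx":4,"ty":-38,"tz":0,"rx":0,"ry":0,"rz":0,"grip":-1},{"tx":0,"ty":0,"tz":-20,"rx":0,"ry":0,"rz":0,"grip":-1},{"tx":0,"ty":0,"tz":0,"rx":0,"ry":0,"rz":0,"grip":-1},{"tx":0,"ty":0,"tz":0,"rx":0,"ry":0,"rz":0,"grip":-1}]'
python3 st.py 619 -100 115 57
python3 - <<'E'
from h import *
for n,c in(('top',(180,120,320,240)),('scene',(170,120,330,240))):
    f=grab(n,f'pics/{n}1.png'); a=f['img'][c[1]:c[3],c[0]:c[2],::-1]; cv2.imwrite(f'pics/{n}1c.png',cv2.resize(a,None,fx=4,fy=4,interpolation=cv2.INTER_CUBIC))
a=[cv2.resize(cv2.imread(f'pics/{n}1c.png'),(640,512)[:1]*1+(480,)) for n in('top','scene')]
cv2.imwrite('pics/1.png',cv2.resize(np.hstack(a),(800,300)))
E
```

```text
clock: 4.1
tcp_pos: [0.6173, -0.0868, 0.1258]
tool_rot: [0.282, 0.96, 0.0, -0.001]
force: [-0.2, 0.0, 0.3]
width: 0.152
t 4.1 tcp mm [617.3 -86.8 125.8] jaw 57.3 tilt [-0.12  0.05] F [-0.2  0.   0.3] w 0.152 q [-0.26  0.63  1.4   0.    1.11 -1.26]
go [  1.7 -13.2 -10.8] rz -0.005
```

View pics/1.png

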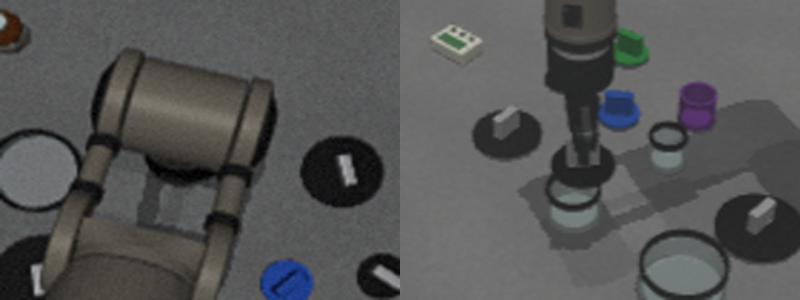

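The lid is held level over the medium vessel, with the disc at crop (583,165) and the vessel rim at (573,190). I'll centre it and lower it.

```bash
python3 -m creep '[{"tx":2,"ty":-13,"tz":-10,"rx":0,"ry":0,"rz":0,"grip":-1},{"tx":0,"ty":0,"tz":-10,"rx":0,"ry":0,"rz":0,"grip":-1},{"tx":0,"ty":0,"tz":-10,"rx":0,"ry":0,"rz":0,"grip":-1},{"tx":0,"ty":0,"tz":0,"rx":0,"ry":0,"rz":0,"grip":-1},{"tx":0,"ty":0,"tz":0,"rx":0,"ry":0,"rz":0,"grip":-1}]' >/dev/null
python3 st.py 619 -100 81 57
```

```text
t 4.7 tcp mm [619.8 -99.6  95.7] jaw 57.3 tilt [-0.06  0.03] F [ 0.1 -0.1 -1. ] w 0.153 q [-0.28  0.68  1.41  0.    1.06 -1.28]
go [ -0.8  -0.4 -14.7] rz -0.005
```

```bash
python3 -m creep '[{"tx":-1,"ty":0,"tz":-5,"rx":0,"ry":0,"rz":0,"grip":-1},{"tx":0,"ty":0,"tz":-4,"rx":0,"ry":0,"rz":0,"grip":-1},{"tx":0,"ty":0,"tz":-3,"rx":0,"ry":0,"rz":0,"grip":-1},{"tx":0,"ty":0,"tz":-2,"rx":0,"ry":0,"rz":0,"grip":-1},{"tx":0,"ty":0,"tz":0,"rx":0,"ry":0,"rz":0,"grip":-1},{"tx":0,"ty":0,"tz":0,"rx":0,"ry":0,"rz":0,"grip":-1}]' >/dev/null
python3 st.py 619 -100 81 57;python3 -m creep '[{"tx":0,"ty":0,"tz":-1,"rx":0,"ry":0,"rz":0,"grip":-1},{"tx":0,"ty":0,"tz":0,"rx":0,"ry":0,"rz":0,"grip":-1}]' >/dev/null
python3 st.py 619 -100 81 57
```

```text
t 5.3 tcp mm [619.1 -99.9  82.4] jaw 57.3 tilt [0.01 0.  ] F [ 0.1 -0.3 -0.1] w 0.156 q [-0.28  0.69  1.43  0.    1.03 -1.28]
go [-0.1 -0.1 -1.4] rz -0.005
t 5.5 tcp mm [619.1 -99.9  81.3] jaw 57.3 tilt [0.01 0.  ] F [ 0.6 -0.4 -0.3] w 0.152 q [-0.28  0.69  1.43  0.    1.02 -1.28]
go [-0.1 -0.1 -0.3] rz -0.005
```

```bash
python3 -m creep '[{"tx":0,"ty":0,"tz":-1,"rx":0,"ry":0,"rz":0,"grip":-1},{"tx":0,"ty":0,"tz":0,"rx":0,"ry":0,"rz":0,"grip":-1}]' >/dev/null
python3 st.py;python3 -m creep '[{"tx":0,"ty":0,"tz":-1,"rx":0,"ry":0,"rz":0,"grip":-1},{"tx":0,"ty":0,"tz":0,"rx":0,"ry":0,"rz":0,"grip":-1}]' >/dev/null
python3 st.py
```

```text
t 5.7 tcp mm [ 619.2 -100.    80.9] jaw 57.3 tilt [ 0.04 -0.01] F [-1.1  0.9  3.3] w 0.152 q [-0.28  0.69  1.43  0.    1.02 -1.28]
t 5.9 tcp mm [ 619.2 -100.    80.9] jaw 57.3 tilt [ 0.06 -0.02] F [-3.9  1.  10.1] w 0.15 q [-0.28  0.69  1.43 -0.    1.02 -1.28]
```

Contact came exactly at the expected height. I'll release, rise, and head for the large lid.

```bash
python3 -m creep '[{"tx":0,"ty":0,"tz":1,"rx":0,"ry":0,"rz":0,"grip":-1},{"tx":0,"ty":0,"tz":0,"rx":0,"ry":0,"rz":0,"grip":0},{"tx":0,"ty":0,"tz":0,"rx":0,"ry":0,"rz":0,"grip":0},{"tx":0,"ty":0,"tz":0,"rx":0,"ry":0,"rz":0,"grip":0},{"tx":0,"ty":0,"tz":0,"rx":0,"ry":0,"rz":0,"grip":0},{"tx":0,"ty":0,"tz":30,"rx":0,"ry":0,"rz":0,"grip":0},{"tx":0,"ty":0,"tz":40,"rx":0,"ry":0,"rz":0,"grip":0},{"tx":0,"ty":-20,"tz":0,"rx":0,"ry":0,"rz":0.1,"grip":1}]'
python3 st.py 599 -275.5 150 102
```

```text
clock: 6.7
tcp_pos: [0.6219, -0.1189, 0.1561]
tool_rot: [0.231, 0.973, 0.0, 0.005]
force: [-0.2, -0.1, 0.2]
width: 0.65
t 6.7 tcp mm [ 621.9 -118.9  156.1] jaw 63.2 tilt [ 0.54 -0.12] F [-0.2 -0.1  0.2] w 0.65 q [-0.31  0.61  1.34  0.    1.17 -1.41]
go [ -22.9 -156.6   -6.1] rz 0.676
```

```bash
python3 -m creep '[{"tx":-4,"ty":-31,"tz":0,"rx":0,"ry":0,"rz":0.13,"grip":1},{"tx":-4,"ty":-31,"tz":0,"rx":0,"ry":0,"rz":0.13,"grip":1},{"tx":-4,"ty":-31,"tz":0,"rx":0,"ry":0,"rz":0.13,"grip":1},{"tx":-4,"ty":-31,"tz":0,"rx":0,"ry":0,"rz":0.13,"grip":1},{"tx":-4,"ty":-31,"tz":-20,"rx":0,"ry":0,"rz":0.13,"grip":1},{"tx":0,"ty":0,"tz":-35,"rx":0,"ry":0,"rz":0,"grip":1},{"tx":0,"ty":0,"tz":0,"rx":0,"ry":0,"rz":0,"grip":1},{"tx":0,"ty":0,"tz":0,"rx":0,"ry":0,"rz":0,"grip":1}]' >/dev/null
python3 st.py 598.6 -275.6 37 102
python3 - <<'E'
from h import *
f=grab('top','pics/top2.png'); a=f['img'][120:240,100:360,::-1]; cv2.imwrite('pics/2.png',cv2.resize(a,None,fx=3,fy=3,interpolation=cv2.INTER_CUBIC))
E
```

```text
t 7.5 tcp mm [ 598.9 -274.4   95.1] jaw 100.3 tilt [-0.09  0.07] F [ 1.3  0.9 -0.5] w 1.002 q [-0.55  0.73  1.31  0.    1.11 -2.3 ]
go [ -0.3  -1.2 -58.1] rz 0.031
```

View pics/2.png

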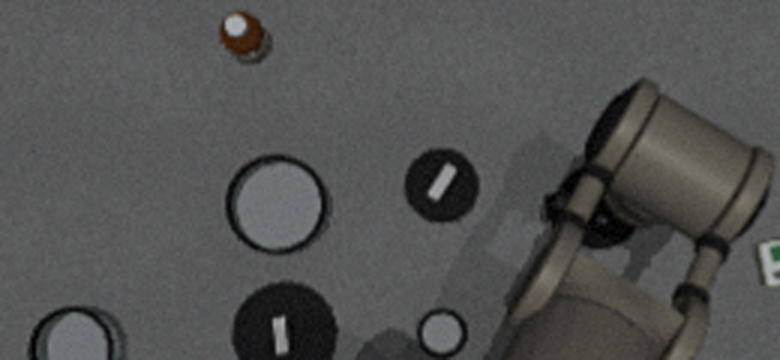

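The medium lid sits on its vessel at crop (441,185). I'll grasp the large lid and check the medium lid's centring by fit.

```bash
python3 -m creep '[{"tx":0,"ty":-1,"tz":-30,"rx":0,"ry":0,"rz":0.03,"grip":1},{"tx":0,"ty":0,"tz":-28,"rx":0,"ry":0,"rz":0,"grip":1},{"tx":0,"ty":0,"tz":0,"rx":0,"ry":0,"rz":0,"grip":1},{"tx":0,"ty":0,"tz":0,"rx":0,"ry":0,"rz":0,"grip":-1},{"tx":0,"ty":0,"tz":0,"rx":0,"ry":0,"rz":0,"grip":-1},{"tx":0,"ty":0,"tz":0,"rx":0,"ry":0,"rz":0,"grip":-1},{"tx":0,"ty":0,"tz":0,"rx":0,"ry":0,"rz":0,"grip":-1},{"tx":0,"ty":0,"tz":0,"rx":0,"ry":0,"rz":0,"grip":-1}]' >/dev/null
python3 st.py 598.6 -275.6 37 102
cat > chk.py <<'E'
# chk.py frame.pkl u v(full px 512) D z
import sys; from h import *; from meas import circ
f=pickle.load(open(sys.argv[1],'rb')); u,v,D,z=map(float,sys.argv[2:]); C=cloud(f); g=f['img'].max(2)
m=np.zeros(g.shape,np.uint8); cv2.circle(m,(int(u),int(v)),int(D/2000*K(f)/1.14+4),1,-1)
n,lab,st,_=cv2.connectedComponentsWithStats(((g<50)&(m>0)).astype(np.uint8)); b=(lab==1+st[1:,4].argmax()).astype(np.uint8)
ct=max(cv2.findContours(b,cv2.RETR_EXTERNAL,cv2.CHAIN_APPROX_NONE)[0],key=cv2.contourArea)[:,0]
P=np.array([at_z(f,*p,z)[:2] for p in ct]); c,r=circ(P)
for _ in range(4): c,r=circ(P[abs(np.hypot(*(P-c).T)-r)<.004])
d=np.hypot(C[...,0]-c[0],C[...,1]-c[1]); k=(d<D/2000-.004)&(d>.022); X=C[k]
pl=np.linalg.lstsq(np.c_[X[:,:2]-c,np.ones(len(X))],X[:,2],rcond=None)[0]
print('c',(c*1e3).round(1),'D',round(2e3*r,1),'disc z',(1e3*pl[2]).round(1),'tilt deg',np.degrees(pl[:2]).round(1))
E
python3 chk.py pics/top2.png.pkl 247 182 80 .056
```

```text
t 8.35 tcp mm [ 599.4 -276.1   38.3] jaw 102.0 tilt [ 0.07 -0.04] F [-5.   4.4 17.9] w 0.153 q [-0.55  0.79  1.35  0.    1.   -2.33]
go [-0.8  0.5 -1.3] rz 0.0
c [618.4 -97.6] D 76.5 disc z 55.5 tilt deg [ 4.4 -0.3]
```

```bash
python3 chk.py pics/top0.png.pkl 195 231 116 .012;python3 chk.py pics/top0.png.pkl 299 189 98 .012; python3 chk.py pics/top0.png.pkl 130 189 80 .012; python3 - <<'E'
from h import *
# depth-based rim/lid centres: points high above bench
from meas import circ
f0=pickle.load(open('pics/top0.png.pkl','rb')); f2=pickle.load(open('pics/top2.png.pkl','rb'))
for f,c,R in((f0,(.619,-.1),.05),(f2,(.619,-.1),.05)):
    C=cloud(f); k=(np.hypot(C[...,0]-c[0],C[...,1]-c[1])<R)&(C[...,2]>.035)
    H=cv2.convexHull(C[k][:,:2].astype(np.float32)*1000); print(k.sum(),cv2.minEnclosingCircle(H),C[k][:,:2].mean(0),np.percentile(C[k][:,2],[5,50,95]).round(3))
E
```

```text
c [458.   75.9] D 112.1 disc z 12.4 tilt deg [ 0.  -0.1]
c [ 598.6 -275.6] D 94.2 disc z 12.0 tilt deg [-0.5 -0.1]
c [597.9 291.8] D 76.9 disc z 12.7 tilt deg [1.3 0.6]
111 ((621.318359375, -101.02865600585938), 35.74074172973633) [ 0.62246388 -0.10120778] [0.041 0.05  0.054]
472 ((620.28271484375, -97.97865295410156), 39.725669860839844) [ 0.61969719 -0.09777276] [0.053 0.057 0.09 ]
```

```bash
python3 - <<'E'
from h import *
f=pickle.load(open('pics/top2.png.pkl','rb')); C=cloud(f); c=np.array([.6195,-.0978])
D=C[...,:2]-c; r=np.hypot(D[...,0],D[...,1]); a=np.degrees(np.arctan2(D[...,1],D[...,0]))
for q in range(-180,180,45):
    k=(a>=q)&(a<q+45)&(r>.025)&(r<.035); print(q,k.sum(),np.percentile(C[k][:,2]*1e3,[10,50,90]).round(1))
E
```

```text
-180 23 [53.6 56.7 59.3]
-135 22 [54.5 56.6 58.7]
-90 24 [53.9 55.6 58.2]
-45 22 [54.  57.4 59. ]
0 20 [55.1 56.4 59. ]
45 25 [52.7 56.4 59.1]
90 20 [55.1 57.2 59.6]
135 22 [54.6 56.9 59.1]
```

The medium lid reads flat: disc top about 56.5 mm all round, about 3 mm off in y, which is inside the 8 mm play. Next is the large lid.

```bash
python3 -m creep '[{"tx":0,"ty":0,"tz":5,"rx":0,"ry":0,"rz":0,"grip":-1},{"tx":0,"ty":0,"tz":45,"rx":0,"ry":0,"rz":0,"grip":-1},{"tx":0,"ty":0,"tz":45,"rx":0,"ry":0,"rz":0,"grip":-1},{"tx":-6,"ty":20,"tz":30,"rx":0,"ry":0,"rz":0,"grip":-1},{"tx":-11,"ty":41,"tz":0,"rx":0,"ry":0,"rz":0,"grip":-1},{"tx":-11,"ty":41,"tz":0,"rx":0,"ry":0,"rz":0,"grip":-1},{"tx":-11,"ty":41,"tz":0,"rx":0,"ry":0,"rz":0,"grip":-1},{"tx":-11,"ty":41,"tz":0,"rx":0,"ry":0,"rz":0,"grip":-1}]' >/dev/null
python3 st.py
python3 -m creep '[{"tx":-11,"ty":41,"tz":0,"rx":0,"ry":0,"rz":0,"grip":-1},{"tx":-11,"ty":41,"tz":0,"rx":0,"ry":0,"rz":0,"grip":-1},{"tx":-11,"ty":41,"tz":0,"rx":0,"ry":0,"rz":0,"grip":-1},{"tx":-11,"ty":41,"tz":0,"rx":0,"ry":0,"rz":0,"grip":-1},{"tx":-11,"ty":41,"tz":0,"rx":0,"ry":0,"rz":0,"grip":-1},{"tx":-11,"ty":41,"tz":0,"rx":0,"ry":0,"rz":0,"grip":-1},{"tx":-11,"ty":41,"tz":0,"rx":0,"ry":0,"rz":0,"grip":-1},{"tx":-11,"ty":41,"tz":0,"rx":0,"ry":0,"rz":0,"grip":-1}]' >/dev/null
python3 st.py 445 299 150 102
python3 - <<'E'
from h import *
f=grab('top','pics/top3.png')
E
python3 chk.py pics/top3.png.pkl 247 182 80 .056
```

```text
t 9.15 tcp mm [548.2 -90.5 162.6] jaw 102.0 tilt [0.   0.01] F [ 0.9 -1.  -1.6] w 0.152 q [-0.3   0.48  1.56  0.    1.1  -2.08]
t 9.95 tcp mm [460.3 237.6 162.6] jaw 102.0 tilt [0.01 0.01] F [ 0.3 -0.1 -0.4] w 0.155 q [ 0.33  0.42  1.67  0.    1.05 -1.45]
go [-15.3  61.4 -12.6] rz 0.0
c [618.5 -97.5] D 76.2 disc z 55.5 tilt deg [ 5.2 -1. ]
```

```bash
python3 -m creep '[{"tx":-7,"ty":30,"tz":0,"rx":0,"ry":0,"rz":0,"grip":-1},{"tx":-4,"ty":22,"tz":-15,"rx":0,"ry":0,"rz":0,"grip":-1},{"tx":0,"ty":0,"tz":-30,"rx":0,"ry":0,"rz":0,"grip":-1},{"tx":0,"ty":0,"tz":-15,"rx":0,"ry":0,"rz":0,"grip":-1},{"tx":0,"ty":0,"tz":0,"rx":0,"ry":0,"rz":0,"grip":-1},{"tx":0,"ty":0,"tz":0,"rx":0,"ry":0,"rz":0,"grip":-1}]' >/dev/null
python3 st.py 445.5 298.8 82.3 102
python3 - <<'E'
from h import *
f=grab('scene','pics/scene3.png'); a=f['img'][200:300,320:440,::-1]; cv2.imwrite('pics/3.png',cv2.resize(a,None,fx=5,fy=5,interpolation=cv2.INTER_CUBIC))
E
```

```text
t 10.6 tcp mm [450.3 288.  102.7] jaw 102.0 tilt [0.   0.01] F [-0.  -0.2 -0.5] w 0.151 q [ 0.43  0.52  1.69  0.    0.93 -1.35]
go [ -4.8  10.8 -20.4] rz 0.0
```

View pics/3.png

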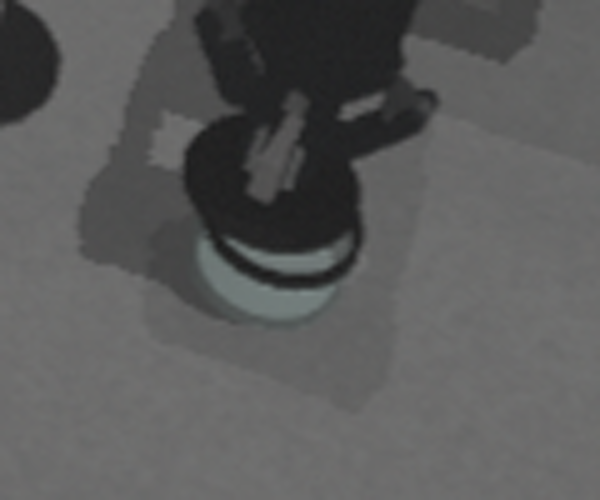

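The lid is level, with its disc at crop (272,180) and the vessel rim below it at about (285,235). It still needs the remaining 10 mm in y. Lowering.

```bash
python3 -m creep '[{"tx":-5,"ty":11,"tz":0,"rx":0,"ry":0,"rz":0,"grip":-1},{"tx":0,"ty":0,"tz":-8,"rx":0,"ry":0,"rz":0,"grip":-1},{"tx":0,"ty":0,"tz":-6,"rx":0,"ry":0,"rz":0,"grip":-1},{"tx":0,"ty":0,"tz":-4,"rx":0,"ry":0,"rz":0,"grip":-1},{"tx":0,"ty":0,"tz":-1,"rx":0,"ry":0,"rz":0,"grip":-1},{"tx":0,"ty":0,"tz":0,"rx":0,"ry":0,"rz":0,"grip":-1},{"tx":0,"ty":0,"tz":-1,"rx":0,"ry":0,"rz":0,"grip":-1},{"tx":0,"ty":0,"tz":0,"rx":0,"ry":0,"rz":0,"grip":-1}]' >/dev/null
python3 st.py 445.5 298.8 82.3 102
python3 -m creep '[{"tx":0,"ty":0,"tz":-1,"rx":0,"ry":0,"rz":0,"grip":-1},{"tx":0,"ty":0,"tz":0,"rx":0,"ry":0,"rz":0,"grip":-1}]' >/dev/null
python3 st.py
```

```text
t 11.45 tcp mm [445.2 299.1  82.4] jaw 102.0 tilt [0.01 0.01] F [ 0.1  0.5 -1. ] w 0.154 q [ 0.45  0.55  1.7   0.    0.88 -1.33]
go [ 0.3 -0.3 -0.1] rz 0.0
t 11.65 tcp mm [445.2 299.1  82.3] jaw 102.0 tilt [0.04 0.02] F [-2.1 -1.9  5.6] w 0.154 q [ 0.45  0.55  1.7  -0.    0.88 -1.33]
```

```bash
python3 -m creep '[{"tx":0,"ty":0,"tz":0,"rx":0,"ry":0,"rz":0,"grip":0},{"tx":0,"ty":0,"tz":0,"rx":0,"ry":0,"rz":0,"grip":0},{"tx":0,"ty":0,"tz":0,"rx":0,"ry":0,"rz":0,"grip":0},{"tx":0,"ty":0,"tz":0,"rx":0,"ry":0,"rz":0,"grip":0},{"tx":0,"ty":0,"tz":30,"rx":0,"ry":0,"rz":0,"grip":0},{"tx":0,"ty":0,"tz":40,"rx":0,"ry":0,"rz":0,"grip":0},{"tx":2,"ty":-40,"tz":0,"rx":0,"ry":0,"rz":-0.05,"grip":1},{"tx":2,"ty":-45,"tz":0,"rx":0,"ry":0,"rz":-0.06,"grip":1}]' >/dev/null
python3 -m creep '[{"tx":2,"ty":-45,"tz":0,"rx":0,"ry":0,"rz":0,"grip":1},{"tx":2,"ty":-45,"tz":0,"rx":0,"ry":0,"rz":0,"grip":1},{"tx":2,"ty":-45,"tz":0,"rx":0,"ry":0,"rz":0,"grip":1},{"tx":2,"ty":0,"tz":-40,"rx":0,"ry":0,"rz":0,"grip":1},{"tx":0,"ty":0,"tz":0,"rx":0,"ry":0,"rz":0,"grip":1},{"tx":0,"ty":0,"tz":0,"rx":0,"ry":0,"rz":0,"grip":1}]' >/dev/null
python3 st.py 458.5 76 37 95.5
python3 -c "
from h import *
f=grab('top','pics/top4.png')"
python3 chk.py pics/top4.png.pkl 124 236 98 .056;  python3 chk.py pics/top4.png.pkl 247 182 80 .056
```

```text
t 13.05 tcp mm [456.6  79.4 111.3] jaw 95.7 tilt [-0.12  0.02] F [0.2 0.2 0.1] w 1.003 q [ 0.01  0.41  1.87  0.    0.86 -1.66]
go [  1.9  -3.4 -74.3] rz -0.003
c [445.6 298.7] D 96.5 disc z 55.1 tilt deg [-3.3  3.3]
c [618.5 -97.7] D 76.5 disc z 55.1 tilt deg [ 5.7 -1.1]
```

The large lid is centred to about 1 mm. Grasping XL.

```bash
python3 -m creep '[{"tx":2,"ty":-3,"tz":-40,"rx":0,"ry":0,"rz":0,"grip":1},{"tx":0,"ty":0,"tz":-34,"rx":0,"ry":0,"rz":0,"grip":1},{"tx":0,"ty":0,"tz":0,"rx":0,"ry":0,"rz":0,"grip":1},{"tx":0,"ty":0,"tz":0,"rx":0,"ry":0,"rz":0,"grip":-1},{"tx":0,"ty":0,"tz":0,"rx":0,"ry":0,"rz":0,"grip":-1},{"tx":0,"ty":0,"tz":0,"rx":0,"ry":0,"rz":0,"grip":-1},{"tx":0,"ty":0,"tz":0,"rx":0,"ry":0,"rz":0,"grip":-1},{"tx":0,"ty":0,"tz":0,"rx":0,"ry":0,"rz":0,"grip":-1}]' >/dev/null
python3 st.py 458 75.9 37 95.5
python3 -m creep '[{"tx":0,"ty":0,"tz":5,"rx":0,"ry":0,"rz":0,"grip":-1},{"tx":0,"ty":0,"tz":40,"rx":0,"ry":0,"rz":0,"grip":-1},{"tx":0,"ty":0,"tz":40,"rx":0,"ry":0,"rz":0,"grip":-1},{"tx":30,"ty":1,"tz":5,"rx":0,"ry":0,"rz":0,"grip":-1},{"tx":35,"ty":1,"tz":0,"rx":0,"ry":0,"rz":0,"grip":-1},{"tx":35,"ty":1,"tz":0,"rx":0,"ry":0,"rz":0,"grip":-1},{"tx":35,"ty":1,"tz":0,"rx":0,"ry":0,"rz":0,"grip":-1},{"tx":0,"ty":0,"tz":0,"rx":0,"ry":0,"rz":0,"grip":-1}]' >/dev/null
python3 st.py 598.8 80.6 100 95.5
```

```text
t 13.9 tcp mm [459.6  76.1  38.3] jaw 95.7 tilt [0.09 0.01] F [-7.9 -0.  26.5] w 0.152 q [-0.    0.54  1.93  0.    0.67 -1.67]
go [-1.6 -0.2 -1.3] rz -0.003
t 14.7 tcp mm [597.5  79.8 127.2] jaw 95.7 tilt [0.18 0.  ] F [ 0.5  0.2 -2. ] w 0.154 q [ 0.01  0.6   1.47  0.    1.08 -1.66]
go [  1.3   0.8 -27.2] rz -0.003
```

```bash
python3 -m creep '[{"tx":2,"ty":1,"tz":-15,"rx":0,"ry":0,"rz":0,"grip":-1},{"tx":0,"ty":0,"tz":-12,"rx":0,"ry":0,"rz":0,"grip":-1},{"tx":0,"ty":0,"tz":0,"rx":0,"ry":0,"rz":0,"grip":-1},{"tx":0,"ty":0,"tz":0,"rx":0,"ry":0,"rz":0,"grip":-1}]' >/dev/null
python3 st.py 600.4 80.8 82.3 95.5
python3 -m creep '[{"tx":0,"ty":0,"tz":-7,"rx":0,"ry":0,"rz":0,"grip":-1},{"tx":0,"ty":0,"tz":-5,"rx":0,"ry":0,"rz":0,"grip":-1},{"tx":0,"ty":0,"tz":-3,"rx":0,"ry":0,"rz":0,"grip":-1},{"tx":0,"ty":0,"tz":0,"rx":0,"ry":0,"rz":0,"grip":-1},{"tx":0,"ty":0,"tz":0,"rx":0,"ry":0,"rz":0,"grip":-1}]' >/dev/null
python3 st.py 600.4 80.8 82.3 95.5
```

```text
t 15.1 tcp mm [595.   81.1  99.7] jaw 95.7 tilt [-0.12  0.  ] F [ 0.6 -0.1 -0.6] w 0.157 q [ 0.01  0.63  1.49  0.    1.02 -1.66]
go [  5.4  -0.3 -17.4] rz -0.003
t 15.6 tcp mm [596.1  81.1  85.3] jaw 95.7 tilt [0.   0.01] F [ 0.4 -0.8 -1.4] w 0.147 q [ 0.01  0.65  1.51  0.    0.99 -1.66]
go [ 4.3 -0.3 -3. ] rz -0.003
```

```bash
python3 -m creep '[{"tx":4,"ty":0,"tz":0,"rx":0,"ry":0,"rz":0,"grip":-1},{"tx":0,"ty":0,"tz":-2,"rx":0,"ry":0,"rz":0,"grip":-1},{"tx":0,"ty":0,"tz":0,"rx":0,"ry":0,"rz":0,"grip":-1},{"tx":0,"ty":0,"tz":-1,"rx":0,"ry":0,"rz":0,"grip":-1},{"tx":0,"ty":0,"tz":0,"rx":0,"ry":0,"rz":0,"grip":-1},{"tx":0,"ty":0,"tz":0,"rx":0,"ry":0,"rz":0,"grip":-1}]' >/dev/null
python3 st.py 600.4 80.8 82.3 95.5
python3 -m creep '[{"tx":0,"ty":0,"tz":-1,"rx":0,"ry":0,"rz":0,"grip":-1},{"tx":0,"ty":0,"tz":0,"rx":0,"ry":0,"rz":0,"grip":-1}]' >/dev/null
python3 st.py
```

```text
t 16.2 tcp mm [600.1  81.1  82.4] jaw 95.7 tilt [0.01 0.  ] F [-0.3  0.2 -0.1] w 0.151 q [ 0.01  0.66  1.5   0.    0.99 -1.66]
go [ 0.3 -0.3 -0.1] rz -0.003
t 16.4 tcp mm [600.2  81.1  82.3] jaw 95.7 tilt [0.04 0.  ] F [-2.2 -0.3  6.4] w 0.153 q [ 0.01  0.66  1.5  -0.    0.99 -1.66]
```

```bash
python3 -m creep '[{"tx":0,"ty":0,"tz":0,"rx":0,"ry":0,"rz":0,"grip":0},{"tx":0,"ty":0,"tz":0,"rx":0,"ry":0,"rz":0,"grip":0},{"tx":0,"ty":0,"tz":0,"rx":0,"ry":0,"rz":0,"grip":0},{"tx":0,"ty":0,"tz":0,"rx":0,"ry":0,"rz":0,"grip":0},{"tx":0,"ty":0,"tz":30,"rx":0,"ry":0,"rz":0,"grip":0},{"tx":0,"ty":0,"tz":45,"rx":0,"ry":0,"rz":0,"grip":0},{"tx":-8,"ty":-22,"tz":0,"rx":0,"ry":0,"rz":-0.13,"grip":1},{"tx":-8,"ty":-22,"tz":0,"rx":0,"ry":0,"rz":-0.13,"grip":1}]' >/dev/null
python3 -m creep '[{"tx":-8,"ty":-22,"tz":0,"rx":0,"ry":0,"rz":-0.13,"grip":1},{"tx":-8,"ty":-22,"tz":0,"rx":0,"ry":0,"rz":-0.13,"grip":1},{"tx":-8,"ty":-22,"tz":0,"rx":0,"ry":0,"rz":-0.13,"grip":1},{"tx":-8,"ty":-22,"tz":0,"rx":0,"ry":0,"rz":-0.13,"grip":1},{"tx":-8,"ty":-22,"tz":0,"rx":0,"ry":0,"rz":-0.13,"grip":1},{"tx":-8,"ty":-22,"tz":0,"rx":0,"ry":0,"rz":-0.13,"grip":1},{"tx":-8,"ty":-22,"tz":0,"rx":0,"ry":0,"rz":-0.13,"grip":1},{"tx":-8,"ty":-22,"tz":0,"rx":0,"ry":0,"rz":-0.13,"grip":1}]' >/dev/null
python3 -m creep '[{"tx":-8,"ty":-22,"tz":0,"rx":0,"ry":0,"rz":-0.13,"grip":1},{"tx":-8,"ty":-22,"tz":0,"rx":0,"ry":0,"rz":-0.13,"grip":1},{"tx":-8,"ty":-22,"tz":0,"rx":0,"ry":0,"rz":-0.13,"grip":1},{"tx":-8,"ty":-22,"tz":0,"rx":0,"ry":0,"rz":-0.13,"grip":1},{"tx":-8,"ty":-22,"tz":0,"rx":0,"ry":0,"rz":-0.13,"grip":1},{"tx":-8,"ty":-22,"tz":0,"rx":0,"ry":0,"rz":-0.13,"grip":1},{"tx":-8,"ty":-22,"tz":0,"rx":0,"ry":0,"rz":-0.13,"grip":1},{"tx":0,"ty":0,"tz":0,"rx":0,"ry":0,"rz":0,"grip":1}]' >/dev/null
python3 st.py 458 -322 37 -36.2
python3 -c "
from h import *
f=grab('top','pics/top5.png'); cv2.imwrite('pics/5.png',cv2.resize(f['img'][120:280,90:350,::-1],None,fx=3,fy=3,interpolation=cv2.INTER_CUBIC))"
python3 chk.py pics/top5.png.pkl 193 188 116 .056
```

```text
t 18.8 tcp mm [ 463.3 -295.2  156.2] jaw -31.2 tilt [ 0.01 -0.05] F [-0.   0.6 -0.1] w 0.999 q [-0.71  0.48  1.59 -0.    1.07 -0.16]
go [  -5.3  -26.8 -119.2] rz -0.087
c [598.1  81.2] D 112.8 disc z 55.0 tilt deg [3.2 4.6]
```

View pics/5.png

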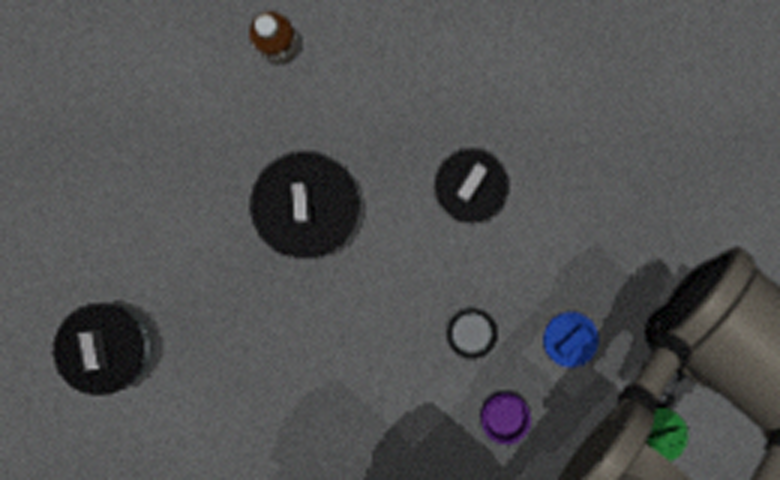

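XL is centred within 1 mm at crop (305,205), and large (98,348) and medium (472,186) are both on. Grasping the small lid.

```bash
python3 -m creep '[{"tx":-5,"ty":-27,"tz":-20,"rx":0,"ry":0,"rz":-0.087,"grip":1},{"tx":0,"ty":0,"tz":-45,"rx":0,"ry":0,"rz":0,"grip":1},{"tx":0,"ty":0,"tz":0,"rx":0,"ry":0,"rz":0,"grip":1},{"tx":0,"ty":0,"tz":0,"rx":0,"ry":0,"rz":0,"grip":1}]' >/dev/null
python3 st.py 458 -322 37 -36.2
```

```text
t 19.25 tcp mm [ 459.1 -318.7   91.3] jaw -35.8 tilt [-0.09  0.1 ] F [-0.1  0.7  0.1] w 1.001 q [-0.74  0.58  1.63  0.    0.94 -0.12]
go [ -1.1  -3.3 -54.3] rz -0.007
```

```bash
python3 -m creep '[{"tx":-1,"ty":-3,"tz":-30,"rx":0,"ry":0,"rz":-0.007,"grip":1},{"tx":0,"ty":0,"tz":-24,"rx":0,"ry":0,"rz":0,"grip":1},{"tx":0,"ty":0,"tz":0,"rx":0,"ry":0,"rz":0,"grip":1},{"tx":0,"ty":0,"tz":0,"rx":0,"ry":0,"rz":0,"grip":-1},{"tx":0,"ty":0,"tz":0,"rx":0,"ry":0,"rz":0,"grip":-1},{"tx":0,"ty":0,"tz":0,"rx":0,"ry":0,"rz":0,"grip":-1},{"tx":0,"ty":0,"tz":0,"rx":0,"ry":0,"rz":0,"grip":-1},{"tx":0,"ty":0,"tz":0,"rx":0,"ry":0,"rz":0,"grip":-1}]' >/dev/null
python3 st.py 457.7 -321.8 37 -36.2
python3 -m creep '[{"tx":0,"ty":0,"tz":5,"rx":0,"ry":0,"rz":0,"grip":-1},{"tx":0,"ty":0,"tz":45,"rx":0,"ry":0,"rz":0,"grip":-1},{"tx":0,"ty":0,"tz":45,"rx":0,"ry":0,"rz":0,"grip":-1},{"tx":0,"ty":40,"tz":10,"rx":0,"ry":0,"rz":0,"grip":-1},{"tx":0,"ty":45,"tz":0,"rx":0,"ry":0,"rz":0,"grip":-1},{"tx":0,"ty":45,"tz":0,"rx":0,"ry":0,"rz":0,"grip":-1},{"tx":0,"ty":45,"tz":0,"rx":0,"ry":0,"rz":0,"grip":-1},{"tx":0,"ty":45,"tz":0,"rx":0,"ry":0,"rz":0,"grip":-1}]' >/dev/null
python3 -m creep '[{"tx":0,"ty":0,"tz":-40,"rx":0,"ry":0,"rz":0,"grip":-1},{"tx":0,"ty":0,"tz":0,"rx":0,"ry":0,"rz":0,"grip":-1},{"tx":0,"ty":0,"tz":0,"rx":0,"ry":0,"rz":0,"grip":-1}]' >/dev/null
python3 st.py 459.6 -97.5 100 -36.2
```

```text
t 20.05 tcp mm [ 458.3 -323.1   38.1] jaw -36.3 tilt [ 0.05 -0.04] F [-2.1  3.6 19.9] w 0.154 q [-0.75  0.65  1.66  0.    0.82 -0.12]
go [-0.6  1.3 -1.1] rz 0.002
t 21.15 tcp mm [ 457.9 -103.1  102.5] jaw -36.3 tilt [-0.08  0.02] F [ 0.2 -0.5 -0.5] w 0.15 q [-0.38  0.43  1.87 -0.    0.85  0.25]
go [ 1.7  5.6 -2.5] rz 0.002
```

```bash
python3 -m creep '[{"tx":2,"ty":4,"tz":-6,"rx":0,"ry":0,"rz":0,"grip":-1},{"tx":0,"ty":0,"tz":-6,"rx":0,"ry":0,"rz":0,"grip":-1},{"tx":0,"ty":0,"tz":-4,"rx":0,"ry":0,"rz":0,"grip":-1},{"tx":0,"ty":0,"tz":0,"rx":0,"ry":0,"rz":0,"grip":-1},{"tx":0,"ty":0,"tz":0,"rx":0,"ry":0,"rz":0,"grip":-1}]' >/dev/null
python3 st.py 460.2 -98.8 82.1 -36.2
```

```text
t 21.65 tcp mm [460.1 -99.1  86.4] jaw -36.3 tilt [-0. -0.] F [-0.4  0.5 -0.4] w 0.151 q [-0.38  0.46  1.88 -0.    0.81  0.26]
go [ 0.1  0.3 -4.3] rz 0.003
```

```bash
python3 -m creep '[{"tx":0,"ty":0,"tz":-2,"rx":0,"ry":0,"rz":0,"grip":-1},{"tx":0,"ty":0,"tz":-1,"rx":0,"ry":0,"rz":0,"grip":-1},{"tx":0,"ty":0,"tz":-1,"rx":0,"ry":0,"rz":0,"grip":-1},{"tx":0,"ty":0,"tz":0,"rx":0,"ry":0,"rz":0,"grip":-1},{"tx":0,"ty":0,"tz":0,"rx":0,"ry":0,"rz":0,"grip":-1}]' >/dev/null
python3 st.py
python3 -m creep '[{"tx":0,"ty":0,"tz":-1,"rx":0,"ry":0,"rz":0,"grip":-1},{"tx":0,"ty":0,"tz":0,"rx":0,"ry":0,"rz":0,"grip":-1}]' >/dev/null
python3 st.py
```

```text
t 22.15 tcp mm [460.1 -98.9  82.3] jaw -36.3 tilt [-0. -0.] F [0.1 1.  0. ] w 0.151 q [-0.37  0.46  1.88 -0.    0.79  0.26]
t 22.35 tcp mm [460.2 -98.9  82.1] jaw -36.3 tilt [ 0.04 -0.02] F [-2.2  0.7  7.8] w 0.15 q [-0.37  0.46  1.88 -0.    0.79  0.26]
```

Contact. I'll release, rise, and retreat toward the free area to the left rear so the camera can see everything.

```bash
python3 -m creep '[{"tx":0,"ty":0,"tz":0,"rx":0,"ry":0,"rz":0,"grip":0},{"tx":0,"ty":0,"tz":0,"rx":0,"ry":0,"rz":0,"grip":0},{"tx":0,"ty":0,"tz":0,"rx":0,"ry":0,"rz":0,"grip":0},{"tx":0,"ty":0,"tz":0,"rx":0,"ry":0,"rz":0,"grip":0},{"tx":0,"ty":0,"tz":30,"rx":0,"ry":0,"rz":0,"grip":0},{"tx":0,"ty":0,"tz":45,"rx":0,"ry":0,"rz":0,"grip":0},{"tx":-5,"ty":-35,"tz":30,"rx":0,"ry":0,"rz":0,"grip":0},{"tx":-5,"ty":-45,"tz":0,"rx":0,"ry":0,"rz":0,"grip":0}]' >/dev/null
python3 -m creep '[{"tx":-5,"ty":-45,"tz":0,"rx":0,"ry":0,"rz":0,"grip":0},{"tx":-5,"ty":-45,"tz":0,"rx":0,"ry":0,"rz":0,"grip":0},{"tx":-5,"ty":-45,"tz":0,"rx":0,"ry":0,"rz":0,"grip":0},{"tx":-5,"ty":-45,"tz":0,"rx":0,"ry":0,"rz":0,"grip":0},{"tx":-5,"ty":-45,"tz":0,"rx":0,"ry":0,"rz":0,"grip":0},{"tx":0,"ty":0,"tz":0,"rx":0,"ry":0,"rz":0,"grip":0},{"tx":0,"ty":0,"tz":0,"rx":0,"ry":0,"rz":0,"grip":0}]' >/dev/null
python3 st.py
python3 -c "
from h import *
f=grab('top','pics/top6.png'); cv2.imwrite('pics/6t.png',cv2.resize(f['img'][120:280,90:350,::-1],None,fx=3,fy=3,interpolation=cv2.INTER_CUBIC))
f=grab('scene','pics/scene6.png'); cv2.imwrite('pics/6.png',cv2.resize(f['img'][140:300,200:400,::-1],None,fx=3.7,fy=3.7,interpolation=cv2.INTER_CUBIC))"
for a in "247 231 62" "247 182 80" "124 236 98" "193 188 116"; do python3 chk.py pics/top6.png.pkl $a .056; done
```

```text
t 23.85 tcp mm [ 424.5 -404.4  185.5] jaw -36.4 tilt [-0.04  0.07] F [-0.2 -0.3  0.1] w 0.503 q [-0.89  0.51  1.44  0.    1.19 -0.26]
c [460.7 -98.9] D 57.8 disc z 56.2 tilt deg [0.5 2.2]
c [618.5 -97.7] D 76.2 disc z 55.2 tilt deg [ 4.9 -0.4]
c [445.5 299.2] D 95.8 disc z 51.5 tilt deg [-3.1 15.9]
c [598.2  81.2] D 112.6 disc z 54.7 tilt deg [3.2 4.9]
```

View pics/6.png

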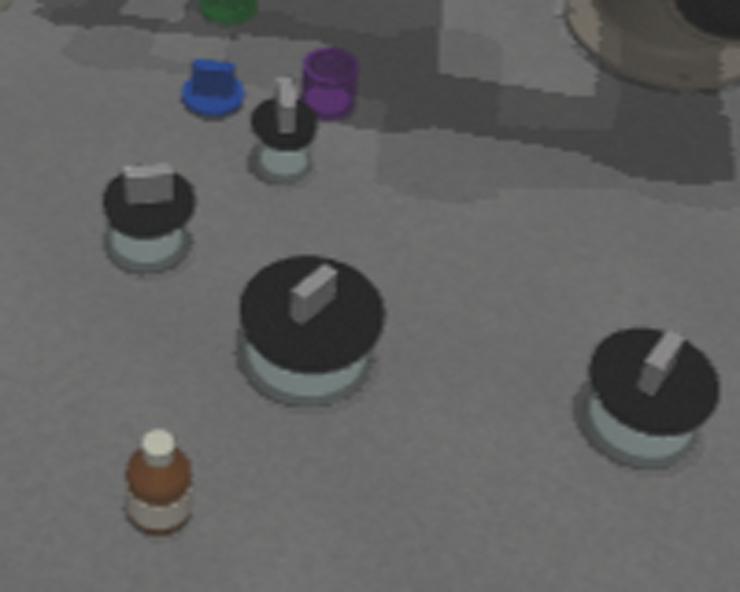

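View pics/6t.png

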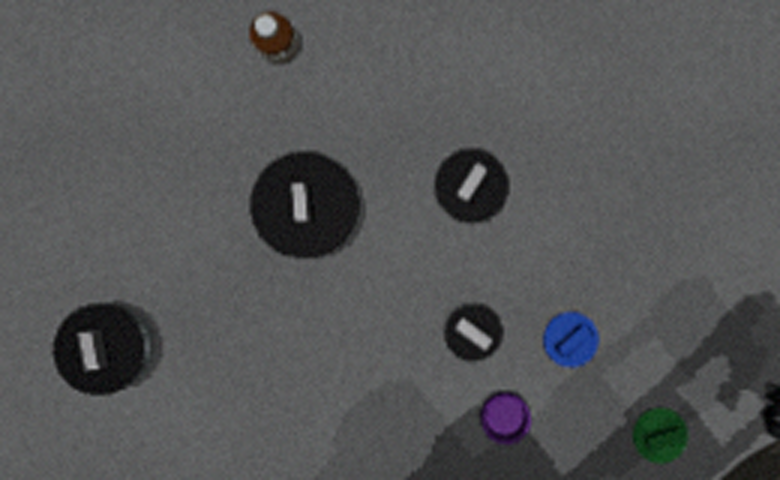

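The picture shows all four lids on and flat, and the vessels and bystanders undisturbed. Centre offsets:

| Lid | Offset |
|---|---|
| XL | 0.8 mm |
| L | 0.8 mm |
| S | 1.8 mm |
| M | 2.8 mm |

There's plenty of time, so I'll re-seat the medium lid, which is 2.8 mm off in y.

```bash
python3 -m creep '[{"tx":16,"ty":25,"tz":0,"rx":0,"ry":0,"rz":0.136,"grip":0},{"tx":16,"ty":25,"tz":0,"rx":0,"ry":0,"rz":0.136,"grip":0},{"tx":16,"ty":25,"tz":0,"rx":0,"ry":0,"rz":0.136,"grip":0},{"tx":16,"ty":25,"tz":0,"rx":0,"ry":0,"rz":0.136,"grip":0},{"tx":16,"ty":25,"tz":0,"rx":0,"ry":0,"rz":0.136,"grip":0},{"tx":16,"ty":25,"tz":0,"rx":0,"ry":0,"rz":0.136,"grip":0},{"tx":16,"ty":25,"tz":0,"rx":0,"ry":0,"rz":0.136,"grip":0},{"tx":16,"ty":25,"tz":0,"rx":0,"ry":0,"rz":0.136,"grip":0}]' >/dev/null
python3 -m creep '[{"tx":16,"ty":25,"tz":0,"rx":0,"ry":0,"rz":0.136,"grip":0},{"tx":16,"ty":25,"tz":0,"rx":0,"ry":0,"rz":0.136,"grip":0},{"tx":16,"ty":25,"tz":0,"rx":0,"ry":0,"rz":0.136,"grip":0},{"tx":16,"ty":25,"tz":0,"rx":0,"ry":0,"rz":0.136,"grip":0},{"tx":0,"ty":0,"tz":-30,"rx":0,"ry":0,"rz":0,"grip":0},{"tx":0,"ty":0,"tz":0,"rx":0,"ry":0,"rz":0,"grip":0},{"tx":0,"ty":0,"tz":0,"rx":0,"ry":0,"rz":0,"grip":0}]' >/dev/null
python3 st.py 618.5 -98 82 57.3
```

```text
t 25.45 tcp mm [ 616.5 -102.9  156.3] jaw 57.2 tilt [-0.09  0.03] F [ 0.2 -0.   0.1] w 0.495 q [-0.29  0.61  1.36 -0.    1.18 -1.29]
go [  2.    4.9 -74.3] rz 0.001
```

```bash
python3 -m creep '[{"tx":2,"ty":5,"tz":-25,"rx":0,"ry":0,"rz":0,"grip":0},{"tx":0,"ty":0,"tz":-30,"rx":0,"ry":0,"rz":0,"grip":0},{"tx":0,"ty":0,"tz":0,"rx":0,"ry":0,"rz":0,"grip":0},{"tx":0,"ty":0,"tz":0,"rx":0,"ry":0,"rz":0,"grip":0}]' >/dev/null
python3 st.py 618.5 -98 82 57.3
```

```text
t 25.85 tcp mm [619.3 -99.4 102.7] jaw 57.1 tilt [ 0.05 -0.01] F [-0.1  0.3 -0.2] w 0.499 q [-0.28  0.67  1.41  0.    1.07 -1.28]
go [ -0.8   1.4 -20.7] rz 0.003
```

```bash
python3 -m creep '[{"tx":-1,"ty":1,"tz":-10,"rx":0,"ry":0,"rz":0,"grip":0},{"tx":0,"ty":0,"tz":-9,"rx":0,"ry":0,"rz":0,"grip":0},{"tx":0,"ty":0,"tz":0,"rx":0,"ry":0,"rz":0,"grip":0},{"tx":0,"ty":0,"tz":0,"rx":0,"ry":0,"rz":0,"grip":-0.4},{"tx":0,"ty":0,"tz":0,"rx":0,"ry":0,"rz":0,"grip":-1},{"tx":0,"ty":0,"tz":0,"rx":0,"ry":0,"rz":0,"grip":-1},{"tx":0,"ty":0,"tz":0,"rx":0,"ry":0,"rz":0,"grip":-1},{"tx":0,"ty":0,"tz":0,"rx":0,"ry":0,"rz":0,"grip":-1}]' >/dev/null
python3 st.py 618.5 -98 82 57.3
python3 -m creep '[{"tx":0,"ty":0,"tz":4,"rx":0,"ry":0,"rz":0,"grip":-1},{"tx":0,"ty":0,"tz":0,"rx":0,"ry":0,"rz":0,"grip":-1},{"tx":0,"ty":-2.5,"tz":0,"rx":0,"ry":0,"rz":0,"grip":-1},{"tx":0,"ty":0,"tz":0,"rx":0,"ry":0,"rz":0,"grip":-1},{"tx":0,"ty":0,"tz":0,"rx":0,"ry":0,"rz":0,"grip":-1}]' >/dev/null
python3 st.py
```

```text
t 26.65 tcp mm [618.4 -98.   82.8] jaw 57.2 tilt [ 0.06 -0.01] F [ 0.5 -1.1  2.5] w 0.152 q [-0.28  0.69  1.43  0.    1.02 -1.28]
go [ 0.1  0.  -0.8] rz 0.002
t 27.15 tcp mm [ 617.9 -100.5   86.1] jaw 57.2 tilt [-0.02  0.01] F [-1.  -0.  -0.4] w 0.152 q [-0.28  0.68  1.43  0.    1.03 -1.28]
```

```bash
python3 -m creep '[{"tx":1,"ty":0,"tz":-2,"rx":0,"ry":0,"rz":0,"grip":-1},{"tx":0,"ty":0,"tz":-1,"rx":0,"ry":0,"rz":0,"grip":-1},{"tx":0,"ty":0,"tz":0,"rx":0,"ry":0,"rz":0,"grip":-1},{"tx":0,"ty":0,"tz":-1,"rx":0,"ry":0,"rz":0,"grip":-1},{"tx":0,"ty":0,"tz":0,"rx":0,"ry":0,"rz":0,"grip":-1},{"tx":0,"ty":0,"tz":0,"rx":0,"ry":0,"rz":0,"grip":-1}]' >/dev/null
python3 st.py
```

```text
t 27.75 tcp mm [ 619.1 -100.4   82.9] jaw 57.2 tilt [ 0.02 -0.  ] F [-2.5  1.2  5.2] w 0.154 q [-0.28  0.69  1.43  0.    1.03 -1.28]
```

Contact. Release and retreat again.

```bash
python3 -m creep '[{"tx":0,"ty":0,"tz":0,"rx":0,"ry":0,"rz":0,"grip":0},{"tx":0,"ty":0,"tz":0,"rx":0,"ry":0,"rz":0,"grip":0},{"tx":0,"ty":0,"tz":0,"rx":0,"ry":0,"rz":0,"grip":0},{"tx":0,"ty":0,"tz":0,"rx":0,"ry":0,"rz":0,"grip":0},{"tx":0,"ty":0,"tz":30,"rx":0,"ry":0,"rz":0,"grip":0},{"tx":0,"ty":0,"tz":45,"rx":0,"ry":0,"rz":0,"grip":0},{"tx":-16,"ty":-25,"tz":20,"rx":0,"ry":0,"rz":0,"grip":0},{"tx":-20,"ty":-40,"tz":0,"rx":0,"ry":0,"rz":0,"grip":0}]' >/dev/null
python3 -m creep '[{"tx":-20,"ty":-40,"tz":0,"rx":0,"ry":0,"rz":0,"grip":0},{"tx":-20,"ty":-40,"tz":0,"rx":0,"ry":0,"rz":0,"grip":0},{"tx":-20,"ty":-40,"tz":0,"rx":0,"ry":0,"rz":0,"grip":0},{"tx":-20,"ty":-40,"tz":0,"rx":0,"ry":0,"rz":0,"grip":0},{"tx":-20,"ty":-40,"tz":0,"rx":0,"ry":0,"rz":0,"grip":0},{"tx":0,"ty":0,"tz":0,"rx":0,"ry":0,"rz":0,"grip":0},{"tx":0,"ty":0,"tz":0,"rx":0,"ry":0,"rz":0,"grip":0}]' >/dev/null
python3 st.py
python3 -c "
from h import *
f=grab('top','pics/top7.png')
f=grab('scene','pics/scene7.png'); cv2.imwrite('pics/7.png',cv2.resize(f['img'][110:300,180:400,::-1],None,fx=3.1,fy=3.1,interpolation=cv2.INTER_CUBIC))"
for a in "247 231 62" "247 182 80" "124 236 98" "193 188 116"; do python3 chk.py pics/top7.png.pkl $a .056; done
python3 - <<'E'
from h import *
C=cloud(pickle.load(open('pics/top7.png.pkl','rb')))
for n,c,R in(('S',(.4607,-.0989),.031),('M',(.619,-.1),.04),('L',(.4455,.299),.049),('X',(.598,.081),.058)):
    D=C[...,:2]-c; r=np.hypot(D[...,0],D[...,1]); a=np.arctan2(D[...,1],D[...,0])
    print(n,[float(np.median(C[(r>R-.013)&(r<R-.004)&(a>=q)&(a<q+np.pi/3)][:,2]*1e3).round(1)) for q in np.arange(-3,3)*np.pi/3])
E
```

```text
t 29.25 tcp mm [ 482.5 -366.1  177.1] jaw 57.0 tilt [0.   0.04] F [-0.1 -1.1 -0.9] w 0.501 q [-0.78  0.55  1.4   0.    1.2  -1.77]
c [460.8 -98.8] D 57.8 disc z 56.6 tilt deg [-0.7  1.1]
c [620.  -99.4] D 76.7 disc z 55.7 tilt deg [ 4.5 -0.9]
c [445.5 298.9] D 96.1 disc z 51.5 tilt deg [-2.3 16.7]
c [598.2  81.2] D 112.8 disc z 54.8 tilt deg [3.3 5. ]
S [57.2, 56.0, 57.1, 56.4, 57.4, 56.1]
M [55.2, 57.4, 57.2, 56.7, 56.4, 56.3]
L [55.0, 28.9, 54.8, 55.8, 56.7, 56.7]
X [55.5, 55.3, 56.7, 56.4, 56.7, 57.3]
```

View pics/7.png

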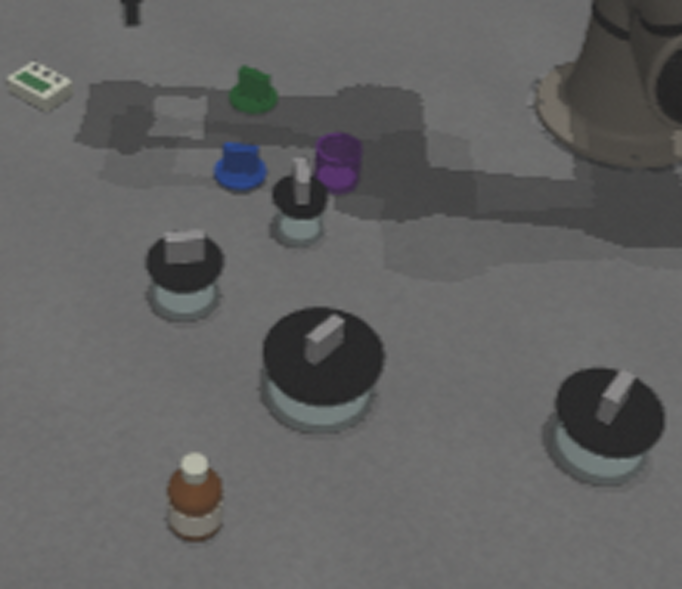

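```bash
python3 - <<'E'
from h import *
for n in (4,6,7):
    C=cloud(pickle.load(open(f'pics/top{n}.png.pkl','rb')))
    print(n); print((C[236,100:152:2,2]*1e3).round().astype(int)); print((C[226,100:152:2,2]*1e3).round().astype(int)); print((C[246,100:152:2,2]*1e3).round().astype(int))
f=pickle.load(open('pics/top7.png.pkl','rb')); print(f['img'].max(2)[236,100:152:2])
E
```

```text
4
[  1   2   1   1  57  55  57  54  55  92  90  79  65  56  58  59  56  58
 427 451 451 450 451 446 448 448]
[ -1  -3   0   2  -1   2  57  60  59  58  55  56  56  56  57  56  60  57
  13 438 443 440 444 436 438 440]
[  6  -1   0   2   4   1  62  56  60  58  56  57  58  57  59  58  56  57
   3 449 451 452 449 447 447 448]
6
[ 1  0  2  4 58 56 58 56 54 92 90 83 61 60 55 54 59 52 57 29  5  1  0  1
  1  3]
[ 2 -2  0  0  2 -3 57 58 59 55 55 60 58 56 58 58 58 60 13  2  1  0  3 -5
  4  0]
[ 1  0 -1  2 -3  3 55 53 60 56 53 59 56 56 56 56 55 57  2  0  1 -3 -1  4
  1  6]
7
[ 0  3 -1 -5 56 57 56 56 60 91 92 84 61 57 58 57 56 57 59 29  8  3  1 -1
  1  0]
[ 0  0  0 -2  0  4 55 57 57 55 62 56 56 54 60 57 56 55 18  0  1  2 -6  2
  3 -4]
[  -3    0   -2   -1    7   -3   56   59   58 1201   56   57   53   56
   54   55   56   56    0    1    0    1    2    3    1    2]
[ 93  95  94  95  29  18  24  22  34 143 146  40  38  18  26  19  21  25
  16  81  48  62  85  94  92  89]
```

```bash
python3 - <<'E'
from h import *
f0=pickle.load(open('pics/top0.png.pkl','rb')); f7=pickle.load(open('pics/top7.png.pkl','rb'))
for n,c,R in(('S',(.4607,-.0989),.031),('M',(.619,-.1),.04),('L',(.4455,.299),.049),('X',(.598,.081),.058)):
    o=[]
    for f,lo,rr in((f0,.044,R-.004),(f7,.05,R)):
        C=cloud(f); k=(np.hypot(C[...,0]-c[0],C[...,1]-c[1])<R+.012)&(C[...,2]>lo)&(C[...,2]<.064)
        (x,y),r=cv2.minEnclosingCircle(C[k][:,:2].astype(np.float32)*1000); P=C[k][:,:2]*1e3
        o.append(np.r_[x,y,r,(P.max(0)+P.min(0))/2])
    print(n,'rim',o[0].round(1),'lid',o[1].round(1),'diff',(o[1]-o[0])[[0,1,3,4]].round(1))
E
```

```text
S rim [459.6 -97.5  26.7 460.  -97.8] lid [461.2 -99.1  30.7 461.9 -99.3] diff [ 1.6 -1.6  1.9 -1.5]
M rim [ 621.4 -101.    35.7  622.2 -100.3] lid [621.7 -99.4  39.8 621.6 -98.6] diff [ 0.3  1.6 -0.6  1.7]
L rim [444.6 299.5  45.7 444.5 299.2] lid [445.1 299.7  50.3 445.1 299.2] diff [0.5 0.1 0.6 0. ]
X rim [601.3  81.7  54.3 601.7  81.3] lid [599.7  82.5  58.3 599.7  83.8] diff [-1.6  0.8 -2.   2.5]
```

All four lids are within about 2 mm of centre and flat, and the arm is clear of everything. Handing in.

```bash
python3 -c "
from h import *
print(arm.job_done(), read_state()['clock'])"
```

```text
the job is handed in; nothing more can be done
the job is handed in; nothing more can be done
```

All four lids are on the vessels of their own size, each lowered to a light contact before release, and the job was handed in at about 29 s of robot time. I placed them in the order medium, large, extra large, small. The medium lid came out about 3 mm off centre the first time, so I gripped it again and re-seated it.

**Centring:** in the last top-camera picture, the depth check puts the lids roughly 0.5 mm (large) to 2.2 mm (small) off their rim centres. The outline and depth estimates differ by 1–2 mm, which is the camera noise. The depth bounding-box figure for the extra large lid read worst, about 3 mm.

**Flatness:** the disc tops read 55–57 mm almost all round, against 56 mm nominal. Two readings disagreed:
- **Automatic tilt fit:** it gave a tilt for some lids, most of all 16° on the large one. The raw depth rows I checked on the large lid were flat, so I put that down to stray edge and handle pixels. The medium and extra large fits still read about 5°, but their depths by sector are level.
- **One sector of the large lid:** it read 29 mm. Those raw rows are flat right across the disc, so I took this as pixels just off its edge.

**Surroundings:** in the last pictures the vessels are upright, and the bottle, timer and look-alikes appear untouched. The highest wrist force I read was about 28 N, while gripping the extra large lid on the bench. I read the force only at the ends of moves, so brief peaks in between would not show.

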